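# Stir the bonbons in the mixing bowl

## Task

Take the wooden stirrer from the blue crock and stir the bonbons with its head down at the floor of the steel bowl, three full turns clockwise as seen from above, sweeping midway between the bowl's centre and its wall, until every bonbon has clearly shifted from the spot where it lay. Keep them all in the bowl, do not touch them with the gripper, and do not push the bowl out of place. Then stand the stirrer back upright in its crock, let go, and leave everything else where it is.

Things in the scene. Friction and masses are not known exactly. Their poses are not given: they have to be found in the camera images.
- bowl: Round stainless-steel mixing bowl, loose on a black silicone foot ring, about 1.5 kg, 232 mm across the rim, 75 mm high; origin at the centre of its underside, z up. Inside floor flat, 5 mm above the origin, about 82 mm in radius; the 3 mm thick wall then flares out to 98 mm radius at 20 mm height and 116 mm at the rim.
- stirrer: Wooden chocolate stirrer, 155 mm long, 0.12 kg, standing upright in the blue crock: a ridged round head 43 mm across and 40 mm tall at the bottom that narrows by 56 mm, then a round 20 mm thick shaft up to 155 mm. Origin at the centre of the flat foot of the head; z runs up the shaft.
- stirrer_grip (a point): Good place to grip the stirrer: on the axis of its shaft, 112 mm above its foot, 43 mm below its top end.
- crock: Fixed blue ceramic utensil crock, 78 mm across, 60 mm high, open on top, inside 68 mm across with its floor 6 mm above the origin; origin at the centre of its underside.
- bowl_a (a point): Unmarked point on the inner floor of the bowl, 44 mm from its centre, on its own x axis; tells how far round the stirring has come.
- bowl_b (a point): Unmarked point on the inner floor of the bowl, 44 mm from its centre, 120 degrees clockwise (seen from above) of bowl_a; tells how far round the stirring has come.
- bowl_c (a point): Unmarked point on the inner floor of the bowl, 44 mm from its centre, 120 degrees clockwise (seen from above) of bowl_b; tells how far round the stirring has come.
- bonbon0: Dark chocolate bonbon, domed, 31 mm across, 22 mm high, 15 g, lying loose in the bowl; origin at the centre of its underside.
- bonbon1: Dark chocolate bonbon, domed, 31 mm across, 22 mm high, 15 g, lying loose in the bowl; origin at the centre of its underside.
- bonbon2: Dark chocolate bonbon, domed, 31 mm across, 22 mm high, 15 g, lying loose in the bowl; origin at the centre of its underside.
- bonbon3: White chocolate bonbon, domed, 31 mm across, 22 mm high, 15 g, lying loose in the bowl; origin at the centre of its underside.
- bonbon4: White chocolate bonbon, domed, 31 mm across, 22 mm high, 15 g, lying loose in the bowl; origin at the centre of its underside.
- bonbon5: White chocolate bonbon, domed, 31 mm across, 22 mm high, 15 g, lying loose in the bowl; origin at the centre of its underside.
- jar: Bystander: amber glass jar with steel cap, 68 mm across, 100 mm high; origin at the centre of its underside.
- mug: Bystander: black mug, 76 mm across, 90 mm high, handle to its +y; origin at the centre of its underside.
- spatula: Bystander: spatula with black handle, 240 mm long, lying flat; origin under the middle of its length.
Mind the look-alikes: they are no part of the job. What is shaped like the bonbon0 but yellow is not meant.

How it is judged (in metres and radians):
On the way, in this order (a step that is already met when the one before it is completed fails the run):
1. the stirrer's head is low in the bowl (foot less than 22 mm above the bowl's underside) and within 36 mm sideways of side a of the bowl (horizontal distance between stirrer and bowl_a below 0.036 m and z of stirrer in the frame of bowl between -0.005 and 0.022 m).
2. the stirrer's head is low in the bowl (foot less than 22 mm above the bowl's underside) and within 36 mm sideways of side b of the bowl, clockwise on from the last (horizontal distance between stirrer and bowl_b below 0.036 m and z of stirrer in the frame of bowl between -0.005 and 0.022 m).
3. the stirrer's head is low in the bowl (foot less than 22 mm above the bowl's underside) and within 36 mm sideways of side c of the bowl, clockwise on from the last (horizontal distance between stirrer and bowl_c below 0.036 m and z of stirrer in the frame of bowl between -0.005 and 0.022 m).
4. the stirrer's head is low in the bowl (foot less than 22 mm above the bowl's underside) and within 36 mm sideways of side a of the bowl, clockwise on from the last (all of step 1).
5. the stirrer's head is low in the bowl (foot less than 22 mm above the bowl's underside) and within 36 mm sideways of side b of the bowl, clockwise on from the last (all of step 2).
6. the stirrer's head is low in the bowl (foot less than 22 mm above the bowl's underside) and within 36 mm sideways of side c of the bowl, clockwise on from the last (all of step 3).
7. the stirrer's head is low in the bowl (foot less than 22 mm above the bowl's underside) and within 36 mm sideways of side a of the bowl, clockwise on from the last (all of step 4).
At the end, for the whole second after the job is handed in: Every bonbon rests in the bowl (within 100 mm of its axis, under 60 mm high), over 15 mm from its start; the stirrer stands in the crock (foot within 25 mm of its axis, under 14 mm above its underside, tilt below 0.25 rad); the bowl is level, within 30 mm of its start (distance of each of bonbon0, bonbon1, bonbon2, bonbon3, bonbon4, bonbon5 from where it was at the start of the episode above 0.015 m and horizontal distance between each of bonbon0, bonbon1, bonbon2, bonbon3, bonbon4, bonbon5 and bowl below 0.1 m and z of bonbon0 in the frame of bowl between 0 and 0.06 m and z of bonbon1 in the frame of bowl between 0 and 0.06 m and z of bonbon2 in the frame of bowl between 0 and 0.06 m and z of bonbon3 in the frame of bowl between 0 and 0.06 m and z of bonbon4 in the frame of bowl between 0 and 0.06 m and z of bonbon5 in the frame of bowl between 0 and 0.06 m and linear speed of each of bonbon0, bonbon1, bonbon2, bonbon3, bonbon4, bonbon5, stirrer, bowl below 0.03 m/s and horizontal distance between stirrer and crock below 0.025 m and z of stirrer in the frame of crock below 0.014 m and angle between stirrer's own z axis and vertical below 0.25 rad and distance of bowl from where it was at the start of the episode below 0.03 m and angle between bowl's own z axis and vertical below 0.1 rad); the robot touches nothing.
It fails at once if the gripper or arm touches a bonbon (contact force between any of the fingers, the arm and bonbon0 above 0.3 N or contact force between any of the fingers, the arm and bonbon1 above 0.3 N or contact force between any of the fingers, the arm and bonbon2 above 0.3 N or contact force between any of the fingers, the arm and bonbon3 above 0.3 N or contact force between any of the fingers, the arm and bonbon4 above 0.3 N or contact force between any of the fingers, the arm and bonbon5 above 0.3 N).
It fails at once if the bowl is pushed more than 30 mm or tipped (distance of bowl from where it was at the start of the episode above 0.03 m or angle between bowl's own z axis and vertical above 0.25 rad).
It fails at once if the jar, mug or spatula is moved more than 20 mm (distance of any of jar, mug, spatula from where it was at the start of the episode above 0.02 m).
It also fails if it takes over 70 s, if anything falls off the work surface, if the arm or the gripper's body presses on something with over 40 N, if the wrist force passes 120 N, or if a joint passes its speed limit or range.

## Robot

A 6-joint arm with a two-finger parallel gripper is mounted at the origin on the work surface. World frame = base frame: x ahead of the robot, y to its left, z up, the work surface at z = 0. Lengths are in mm, angles in rad, forces in N, time in s.
With the tool pointing down it reaches from about 275 to 1000 mm from the base axis. Payload 8.4 kg.
Tool frame: the origin (TCP) lies on the centre line of the jaws, within the pads' length; the fingertips stand 17 mm ahead of it and the grasp point (between the pads) lies 2 mm behind it (r.tcp_to_tips is the z of the fingertips in the tool frame, in mm); z points along the fingers, y is the direction in which the jaws open and shut (so a half turn about z gives the same grasp; the last joint's range is limited). The gripper opens to 85 mm and grips with 20 to 120 N. Pads are 22 mm wide; open, the fingers measure 114 mm over their backs; the gripper's body (76 mm by 85 mm) begins 54 mm behind the grasp point. The pads swing forward as they close: fully open they stand 13 mm farther back than shut.
Start: joints at [1.195, 0.353, 1.633, -0, 1.155, -0.002], TCP at [228.221, 581.845, 248.281] pointing down, gripper open.
Joint ranges: [-2.63, 2.63], [-0.92, 2.1], [0.06, 2.66], [-1.3, 4.44], [0, 2.69], [-3.02, 3.02]. Speed limits (rad/s): [2.22, 2.22, 2.79, 3.14, 3.14, 3.14].

## Interface

Orientations are given as [roll, pitch, yaw] about the fixed x, y, z axes, in that order (R = Rz(yaw) Ry(pitch) Rx(roll)).
In Python, from rig import r, cams, job gives the robot as it stands.
- The arm moves only by the tool drive_tool, never from a script. Its argument "deltas" is a list of rows, each a list of 4 numbers: the shift along the tool's x, y, z in cm, then the turn about the tool's z in rad. In form: [[x, y, z, roll], ...]. A call has 1 to 12 rows; each row shifts and turns the commanded pose from where the row before left it, along the tool's axes as they then stand; what a row does not reach is not made up. A row lasts 1/12 s, in which the tool goes at most 41.7 mm and 7.16 degrees, less where a joint would pass 70% of its speed; a pose out of reach is approached as far as the arm can. A call with a gripper value outside its range is refused whole. "jaw" is the closure, from 0 (fully open) to 1 (shut), set as the call begins (left out, the last holds). The fingers move at their own pace and stop on an object; "force" is the grip in N (left out, the last holds). Time passes only in rows, so rows that do not move let the fingers close. It gives the time, the measured TCP pose, the force and the opening at its end, in the units of the state.
- r.sense(): the state, without advancing time (a new reading comes with each control period).
- cams.grab_frame(name): name is "side" or "top"; returns (picture, depth): 400x640x3 uint8, red, green, blue; 400x640 float32, mm along the optical axis (not along the pixel's ray), 0 where there is no reading.
- cams.camera_params(name): a dict with "fx", "fy", "cx", "cy" (pixels), "R" (3x3) and "t" (3): a world point X has camera coordinates R X + t. Camera axes: x right, y down, z forward; pixel columns grow to the right and rows downward; lengths in mm; the calibration is good to about 2 mm. A picture is of the moment at which its call begins. camera_params takes no time and is no camera call.
- job.sign_off(): hands the job in, once; it reports no verdict.
The state is a dict: "clock": time; "qpos": joint angles; "qvel": joint speeds; "joint_efforts": joint torques, N m; "eef_pos": TCP position; "tcp_rot": TCP orientation; "contact_force": force on the tool from outside, world axes, zero at the start; "wrist_torque": the same for the moment, N m; "opening": opening from 0.0 (shut) to 1.0 (fully open).
Only numpy, scipy, OpenCV 4.12 (cv2) and the standard library are available. Lean on these libraries where they do the work, as an engineer would, in place of code of your own. Each camera call takes 0.05 s, during which the arm holds its last target. There are 200 camera calls.

## Working session

There is one attempt and no reset: what is moved stays moved. The work goes in short steps, Python scripts to look and compute and a tool call to move; the robot and the scene stay as the last step left them, time stands still between calls to the robot, and variables do not carry over. Pictures are saved under pics/ and viewed, about 8 in all and at most 12, crops included, and the job is handed in when it is done.

Besides the shell and the picture viewer there is one more tool, called after "Emit:" as a command line: name --pt "numbers of a row" for each row, then --argument value for the rest. drive_tool: Moves the arm, as the interface text tells. Its arguments: {"type":"object","properties":{"deltas":{"type":"array"},"jaw":{"type":"number"},"force":{"type":"number"}},"required":["deltas"]}

```bash
mkdir -p pics; ls
python3 - <<'E'
from rig import r,cams,job
import cv2,numpy as np
print(r.sense())
for n in("top","side"):
    p,d=cams.grab_frame(n); np.savez(f"pics/{n}0.npz",p=p,d=d); cv2.imwrite(f"pics/{n}0.png",p[:,:,::-1]); print(n,cams.camera_params(n))
E
```

```text
pics
{'clock': 0.0, 'qpos': array([ 1.19458121e+00,  3.53647302e-01,  1.63413341e+00,  2.65514694e-05,
        1.15517734e+00, -2.41378737e-03]), 'qvel': array([ 0.00077373,  0.00097229, -0.00066188,  0.0014088 ,  0.00081424,
       -0.00256925]), 'joint_efforts': array([-4.33331679e-04, -6.05258989e+01, -3.42068803e+01, -4.14000363e-05,
        9.61326412e-03, -2.62431143e-05]), 'eef_pos': array([228.06032788, 581.42738456, 247.56249542]), 'tcp_rot': array([-3.14022732e+00, -2.75720954e-05,  2.76778057e+00]), 'contact_force': array([-0.22425208, -0.8412277 , -0.03022527]), 'wrist_torque': array([ 0.00432337, -0.00017674, -0.02974966]), 'opening': 0.9961955195106124}
top {'fx': 456.48686754822, 'fy': 456.48686754822, 'cx': 324.7502818999897, 'cy': 199.8922413925223, 'R': array([[ 0.02167428, -0.99974165,  0.00684517],
       [-0.99099153, -0.02238865, -0.1320399 ],
       [ 0.13215904, -0.00392163, -0.99122077]]), 't': array([  -8.50643647,  553.56772504, 1058.0765214 ])}
side {'fx': 402.382501362571, 'fy': 402.382501362571, 'cx': 327.07109255203903, 'cy': 202.771979415007, 'R': array([[ 0.98058152, -0.19610837,  0.00117727],
       [-0.13424825, -0.67562024, -0.72492392],
       [ 0.14295904,  0.71068896, -0.68882793]]), 't': array([-527.99234994,  130.50855291,  927.25357184])}
```

View pics/top0.png

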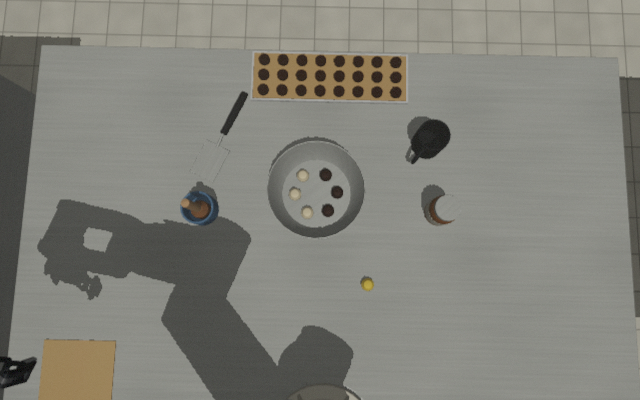

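View pics/side0.png

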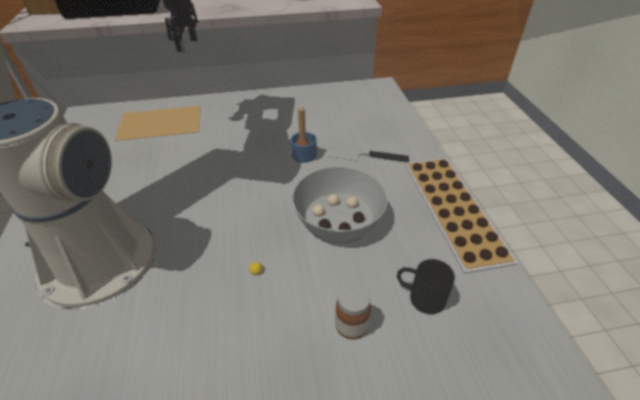

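Candidates. Stirrer: only the wooden shaft in the blue crock, at top (185–200, 205) and side (302, 130). The spatula at (225, 130) is not meant. Bonbons: the six in the bowl around (316, 192). The tray chocolates at (330, 75) and the yellow one at (368, 285) are look-alikes. Next I measure, with one close crop.

```bash
cat > h.py <<'E'
import numpy as np,cv2
from rig import r,cams,job
P={n:cams.camera_params(n) for n in("top","side")}
def ray(n,uv,z):
    c=P[n];d=c["R"].T@np.array([(uv[0]-c["cx"])/c["fx"],(uv[1]-c["cy"])/c["fy"],1.])
    o=-c["R"].T@c["t"];return o+d*(z-o[2])/d[2]
def pts(n,d):
    c=P[n];v,u=np.mgrid[:d.shape[0],:d.shape[1]]
    X=np.stack([(u-c["cx"])/c["fx"]*d,(v-c["cy"])/c["fy"]*d,d],-1)
    return (X-c["t"])@c["R"]
def pix(n,X):
    c=P[n];q=c["R"]@np.array(X,float)+c["t"];return q[0]/q[2]*c["fx"]+c["cx"],q[1]/q[2]*c["fy"]+c["cy"]
def circ(xy):
    A=np.c_[2*xy,np.ones(len(xy))];s=np.linalg.lstsq(A,(xy**2).sum(1),rcond=None)[0]
    return s[:2],np.sqrt(s[2]+s[:2]@s[:2])
def blobs(m,amin):
    n,l,s,c=cv2.connectedComponentsWithStats(m.astype(np.uint8));return [(i,c[i],s[i,4],l==i) for i in range(1,n) if s[i,4]>=amin]
E
python3 - <<'E'
from h import *
f={n:np.load(f"pics/{n}0.npz") for n in P}
for n in P:
    p,d=f[n]["p"],f[n]["d"];X=pts(n,d);h=cv2.cvtColor(p,cv2.COLOR_RGB2HSV).astype(int);Z=X[...,2]
    print(n,"table z",np.median(Z[230:300,480:560] if n=="top" else Z[330:380,150:250]))
    # bowl rim: points near top height around expected
    b0=ray("top",(316,190),75)
    near=np.hypot(X[...,0]-b0[0],X[...,1]-b0[1])<140
    rim=near&(Z>68)&(Z<90)&(d>0)
    c,R=circ(X[rim][:,:2]);print(" rim",c,R,rim.sum(),"zmax",np.percentile(Z[rim],[50,95]))
    fl=np.hypot(X[...,0]-c[0],X[...,1]-c[1])<22
    print(" floor z",np.median(Z[fl&(Z<40)]),fl.sum())
    blue=(h[...,0]>95)&(h[...,0]<125)&(h[...,1]>120)&(h[...,2]>40)
    for i,cc,a,m in blobs(blue,60):
        print(" blue",cc,a); q=X[m&(Z>52)&(Z<70)]
        if len(q)>10: print("  crock rim",circ(q[:,:2]),np.median(q[:,2]),len(q))
    c0=ray("top",(200,208),60)
    s=(np.hypot(X[...,0]-c0[0],X[...,1]-c0[1])<60)&(Z>75)&(d>0)
    q=X[s]; print(" shaft",len(q),"zmax",q[:,2].max())
    for lo in(75,95,115,135,150):
        k=q[(q[:,2]>=lo)&(q[:,2]<lo+20)]
        if len(k):print("   ",lo,k.mean(0).round(1),np.ptp(k[:,:2],0).round(1))
    v=(X[...,2]>8)&(np.hypot(X[...,0]-c[0],X[...,1]-c[1])<78)&(Z<60)&(Z>14)
    for nm,m in(("white",v&(h[...,2]>150)),("dark",v&(h[...,2]<70))):
        for i,cc,a,mm in blobs(m,15):
            w=ray(n,cc,18);print(" ",nm,cc.round(1),a,w[:2].round(1),"r",round(np.hypot(*(w[:2]-c)),1))
p=f["top"]["p"][130:250,150:390];s=f["side"]["p"][90:250,250:490]
cv2.imwrite("pics/crop.png",cv2.resize(np.vstack([p,s]),None,fx=2,fy=2,interpolation=2)[:,:,::-1])
E
```

```text
top table z -0.2115809964310708
 rim [574.92800719  26.15049958] 112.85255634611313 637 zmax [72.70979067 76.66506011]
 floor z 4.027309908181108 246
 shaft 163 zmax 162.72816294992057
    75 [523.3 295.   85.5] [17.  10.3]
    95 [523.7 294.7 105.4] [16.8 12.4]
    115 [523.  295.1 126.3] [17.7 12. ]
    135 [523.4 294.9 145.9] [16.4 10.6]
    150 [525.6 300.7 158.9] [18.6 19.7]
  white [302.7 175.6] 73 [615.   59.2] r 51.9
  white [294.8 194.5] 72 [567.8  77.2] r 51.5
  white [306.8 212.8] 75 [523.4  46.7] r 55.4
  dark [325.1 174.4] 105 [619.5   4.1] r 49.7
  dark [336.7 191.7] 108 [577.  -25.1] r 51.3
  dark [327.4 210. ] 111 [531.5  -3.2] r 52.4
side table z -0.3061083171074147
 rim [574.44753262  24.80041713] 113.24060170035051 573 zmax [72.74771513 75.63039768]
 floor z 4.514842867921091 166
 shaft 204 zmax 162.39893939058828
    75 [524.2 295.   85.8] [17.  14.2]
    95 [525.1 294.6 105.2] [17.4 11.6]
    115 [525.9 295.3 125.4] [17.8  9.1]
    135 [525.2 295.9 144.7] [19.9 14. ]
    150 [524.9 297.6 157.3] [17.5 18.4]
  white [332.1 197.9] 65 [567.8  79.9] r 55.5
  white [351.4 200.1] 70 [615.2  61.7] r 55.0
  white [317.4 208.5] 72 [523.   48.5] r 56.6
  dark [358.5 216.9] 64 [618.1  -1.1] r 50.8
  dark [324.5 223.3] 57 [530.9  -6.2] r 53.5
  dark [344.3 226. ] 43 [576.3 -24.5] r 49.3
```

View pics/crop.png

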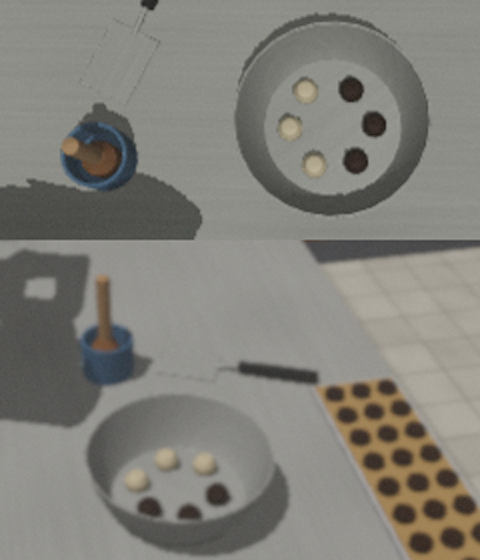

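The crop confirms the choice: the stirrer stands upright in the blue crock at top (190, 206), with three white and three dark bonbons in the bowl. Both views agree on these positions:
- Shaft axis near (525, 301), top end at z 161 (155 + 6, as it should be).
- Bowl centre near (574.7, 25.5), floor at z 4–5.

I turn the tool to yaw π/2, so that tool x is world Y and tool y is world X.

Emit:
drive_tool --pt "0 0 0 0.12" --pt "0 0 0 0.12" --pt "0 0 0 0.12" --pt "0 0 0 0.12" --pt "0 0 0 0.12" --pt "0 0 0 0.12" --pt "0 0 0 0.12" --pt "0 0 0 0.12" --pt "0 0 0 0.12" --pt "0 0 0 0.117" --pt "0 0 0 0" --jaw 0 --force 70

```text
clock: 1.02
eef_pos: [228.1, 581.6, 247.9]
tcp_rot: [-3.141, 0.001, 1.565]
contact_force: [1.1, -0.3, -0.8]
opening: 1.0
```

Run:
```python
from h import *
for n in P:
    f=np.load(f"pics/{n}0.npz");p,d=f["p"].astype(int),f["d"];X=pts(n,d);Z=X[...,2]
    m=(p[...,2]>p[...,0]+20)&(np.hypot(X[...,0]-525,X[...,1]-301)<70)
    q=X[m&(Z>54)&(Z<66)];print(n,len(q),circ(q[:,:2]),q.mean(0))
    # white bowl radius refinement: rim outer points top band
    rim=(np.hypot(X[...,0]-574.7,X[...,1]-25.5)<135)&(Z>71)&(Z<80);print(circ(X[rim][:,:2]))
    s=(np.hypot(X[...,0]-525,X[...,1]-301)<25)&(Z>154);print("top end",X[s].mean(0),s.sum())
s=r.sense();print(s["eef_pos"],s["tcp_rot"],s["qpos"])
```

```text
top 168 (array([528.29787071, 303.69821591]), np.float64(36.087297726031025)) [522.97723922 298.51581205  58.49389023]
(array([574.92064224,  26.17572957]), np.float64(113.2485251496527))
top end [525.62864847 300.98459619 159.27131506] 73
side 72 (array([527.52062686, 301.10917639]), np.float64(35.71797014782403)) [523.83430223 292.47879654  57.81671041]
(array([574.43226836,  24.94426473]), np.float64(113.5583817880805))
top end [525.2869149  298.45584659 158.98420689] 32
[228.10968749 581.61822654 247.87280325] [-3.14128134e+00  7.31895864e-04  1.56546828e+00] [1.19461964e+00 3.53379500e-01 1.63379924e+00 2.72275875e-05
 1.15520887e+00 1.19993679e+00]
```

Emit:
drive_tool --pt "-2.33 2.49 0 0" --pt "-2.33 2.49 0 0" --pt "-2.33 2.49 0 0" --pt "-2.33 2.49 0 0" --pt "-2.33 2.49 0 0" --pt "-2.33 2.49 0 0" --pt "-2.33 2.49 0 0" --pt "-2.33 2.49 0 0" --pt "-2.33 2.49 0 0" --pt "-2.33 2.49 0 0" --pt "-2.33 2.49 0 0" --pt "-2.33 2.49 0 0"

```text
clock: 2.02
eef_pos: [528.0, 300.8, 248.1]
tcp_rot: [-3.141, 0.0, 1.575]
contact_force: [0.1, 0.2, 0.1]
opening: 1.001
```

Emit:
drive_tool --pt "0 0 0 0" --pt "0 0 0 0" --pt "0 0 0 0"

```text
clock: 2.27
eef_pos: [526.6, 302.2, 247.9]
tcp_rot: [-3.141, 0.0, 1.572]
contact_force: [0.3, -0.0, -0.4]
opening: 0.995
```

Emit:
drive_tool --pt "0 -0.1 2 0" --pt "0 0 2 0" --pt "0 0 2 0" --pt "0 0 2 0" --pt "0 0 2 0" --pt "0 0 2 0" --pt "0 0 1.2 0" --pt "0 0 0 0" --pt "0 0 0 0"

```text
clock: 3.02
eef_pos: [525.3, 302.8, 116.2]
tcp_rot: [-3.141, 0.0, 1.572]
contact_force: [-0.4, -0.1, 0.2]
opening: 0.998
```

Run:
```python
from h import *
o=[]
for n in P:
    p,d=cams.grab_frame(n);u,v=map(int,pix(n,(525,301,110)));o.append(cv2.resize(p[v-50:v+50,u-50:u+50],None,fx=4,fy=4,interpolation=2))
cv2.imwrite("pics/grasp.png",np.hstack(o)[:,:,::-1]);s=r.sense();print(s["eef_pos"],s["tcp_rot"],s["contact_force"])
```

```text
[526.45317631 303.03271685 117.45791671] [ 3.14020331e+00 -8.40560280e-04  1.57173466e+00] [ 0.95227109 -0.56642762 -0.55044841]
```

View pics/grasp.png

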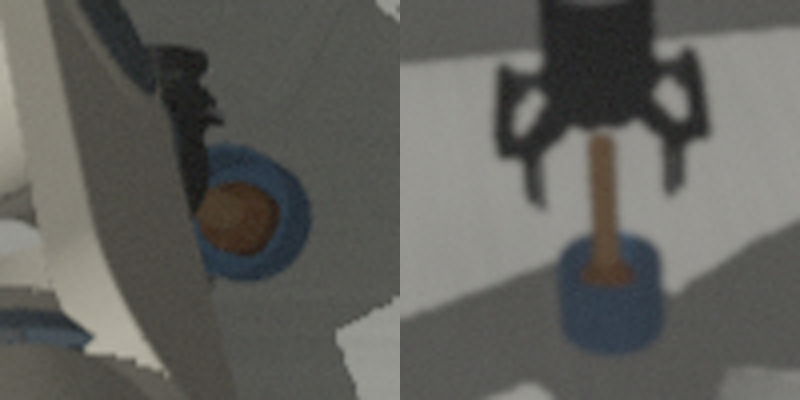

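The side view shows the shaft at crop (602, 190), centred between the fingers at (540, 190) and (672, 180). I take off 1.5 mm in y and close.

Emit:
drive_tool --pt "-0.15 0 0 0" --pt "0 0 0 0" --pt "0 0 0 0" --pt "0 0 0 0" --pt "0 0 0 0" --pt "0 0 0 0" --pt "0 0 0 0" --pt "0 0 0 0" --pt "0 0 0 0" --pt "0 0 0 0" --jaw 1 --force 70

```text
clock: 3.95
eef_pos: [526.0, 300.8, 116.6]
tcp_rot: [3.142, -0.0, 1.571]
contact_force: [-3.4, -0.4, 5.3]
opening: 0.213
```

Run:
```python
from h import *
s=r.sense();print(s["eef_pos"],s["tcp_rot"],s["contact_force"],s["opening"])
```

```text
[526.0265011  300.80946443 116.59513064] [ 3.14157131e+00 -1.03260134e-04  1.57077921e+00] [-3.42327742 -0.42097353  5.25572041] 0.21336565581440473
```

Emit:
drive_tool --pt "0 0 -0.8 0" --pt "0 0 -1.2 0" --pt "0 0 -1.5 0" --pt "0 0 -1.5 0" --pt "0 0 -1.5 0" --pt "0 0 -1.5 0" --pt "0 0 -1.5 0" --pt "0 0 -1.0 0" --pt "0 0 -0.5 0" --pt "0 0 0 0"

```text
clock: 4.78
eef_pos: [526.6, 301.1, 227.8]
tcp_rot: [3.139, -0.001, 1.571]
contact_force: [-0.6, 0.3, -0.2]
opening: 0.216
```

Emit:
drive_tool --pt "-1.2 0.2 0 0" --pt "-2.3 0.4 0 0" --pt "-2.7 0.5 0 0" --pt "-2.7 0.5 0 0" --pt "-2.7 0.5 0 0" --pt "-2.7 0.5 0 0" --pt "-2.7 0.5 0 0" --pt "-2.7 0.5 0 0" --pt "-2.7 0.5 0 0" --pt "-2.7 0.4 0 0" --pt "-1.6 0.3 0 0" --pt "-0.8 0.1 0 0"

```text
clock: 5.78
eef_pos: [574.5, 23.0, 225.2]
tcp_rot: [-3.14, 0.001, 1.569]
contact_force: [-0.2, -0.4, -0.7]
opening: 0.212
```

Emit:
drive_tool --pt "0 0 0 0" --pt "0 0 0 0"

```text
clock: 5.95
eef_pos: [574.5, 25.7, 225.7]
tcp_rot: [-3.14, -0.0, 1.57]
contact_force: [1.0, -0.3, -0.8]
opening: 0.218
```

Run:
```python
from h import *
s=r.sense();print(s["eef_pos"],s["tcp_rot"],s["contact_force"],s["opening"])
e=s["eef_pos"];o=[]
for n in P:
    p,d=cams.grab_frame(n);X=pts(n,d);h=cv2.cvtColor(p,cv2.COLOR_RGB2HSV).astype(int)
    m=(h[...,0]<20)&(h[...,1]>60)&(np.hypot(X[...,0]-e[0],X[...,1]-e[1])<50)&(X[...,2]>90)
    q=X[m]
    for lo in range(90,215,20):
        k=q[(q[:,2]>=lo)&(q[:,2]<lo+20)]
        if len(k)>3:print(n,lo,k.mean(0).round(1),np.ptp(k[:,:2],0).round(1),len(k))
    if len(q):print("zmin",np.percentile(q[:,2],[1,5]))
    u,v=map(int,pix(n,(574,26,80)));o.append(cv2.resize(p[max(0,v-75):v+75,max(0,u-75):u+75],(400,400),interpolation=2))
cv2.imwrite("pics/over.png",np.hstack(o)[:,:,::-1])
```

```text
[574.52985258  25.67225738 225.65848004] [-3.14038761e+00 -2.82777854e-04  1.56985660e+00] [ 0.95154916 -0.30466381 -0.81444835] 0.2175514159816083
top 130 [567.1  12.3 142.3] [12.2 36.5] 8
top 150 [566.4  24.1 156.4] [10.1 36.5] 20
zmin [130.61378986 137.46582856]
side 110 [569.5  11.  123.6] [33.1 19.1] 68
side 130 [569.7  11.1 140.1] [36.1 21.8] 107
side 150 [571.   15.2 159.5] [35.2 28.2] 154
side 170 [572.5  19.8 179.5] [15.5 10.5] 52
side 190 [572.8  19.3 200.3] [13.2  7.6] 42
side 210 [574.   18.8 219.6] [17.8  9.4] 57
zmin [118.18227691 122.71271752]
```

View pics/over.png

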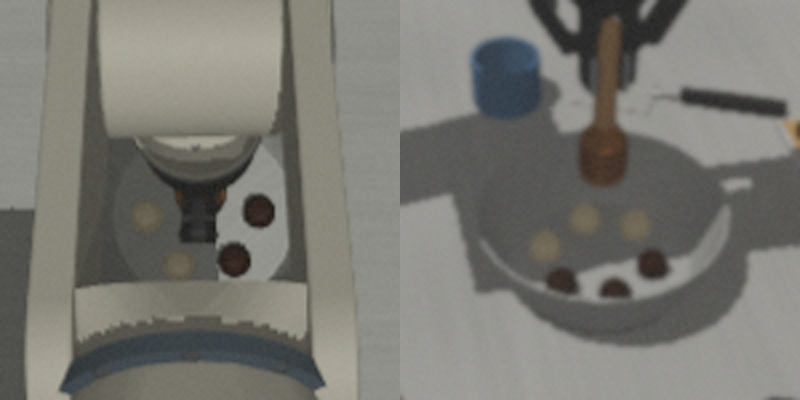

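The stirrer hangs nearly plumb over the bowl centre: head at side-crop (603, 155), foot at z ≈ 117. The centre of the floor is free of bonbons. I lower it to a foot height of about 11 mm.

Emit:
drive_tool --pt "0 0 1.5 0" --pt "0 0 1.5 0" --pt "0 0 1.5 0" --pt "0 0 1.5 0" --pt "0 0 1.5 0" --pt "0 0 1.2 0" --pt "0 0 1.0 0" --pt "0 0 0.8 0" --pt "0 0 0 0" --pt "0 0 0 0"

```text
clock: 6.88
eef_pos: [575.0, 25.9, 121.2]
tcp_rot: [-3.141, 0.0, 1.571]
contact_force: [-0.1, 0.3, 0.1]
opening: 0.215
```

Run:
```python
from h import *
s=r.sense();print(s["eef_pos"],s["contact_force"],s["opening"])
# rows: world circle R=43 clockwise, 12 rows/turn-segment of 7.5 deg; tool x=worldY, tool y=worldX
R=43;st=np.radians(7.5)
for k in range(0,48):
    a=-k*st;b=a-st
    print([round(R*(np.sin(b)-np.sin(a))/10,2),round(R*(np.cos(b)-np.cos(a))/10,2)],end=" " if (k+1)%12 else "\n")
```

```text
[574.98078452  25.94976892 121.16940671] [-0.06194824  0.26173251  0.0870663 ] 0.2147359887393229
[np.float64(-0.56), np.float64(-0.04)] [np.float64(-0.55), np.float64(-0.11)] [np.float64(-0.53), np.float64(-0.18)] [np.float64(-0.5), np.float64(-0.25)] [np.float64(-0.47), np.float64(-0.31)] [np.float64(-0.42), np.float64(-0.37)] [np.float64(-0.37), np.float64(-0.42)] [np.float64(-0.31), np.float64(-0.47)] [np.float64(-0.25), np.float64(-0.5)] [np.float64(-0.18), np.float64(-0.53)] [np.float64(-0.11), np.float64(-0.55)] [np.float64(-0.04), np.float64(-0.56)]
[np.float64(0.04), np.float64(-0.56)] [np.float64(0.11), np.float64(-0.55)] [np.float64(0.18), np.float64(-0.53)] [np.float64(0.25), np.float64(-0.5)] [np.float64(0.31), np.float64(-0.47)] [np.float64(0.37), np.float64(-0.42)] [np.float64(0.42), np.float64(-0.37)] [np.float64(0.47), np.float64(-0.31)] [np.float64(0.5), np.float64(-0.25)] [np.float64(0.53), np.float64(-0.18)] [np.float64(0.55), np.float64(-0.11)] [np.float64(0.56), np.float64(-0.04)]
[np.float64(0.56), np.float64(0.04)] [np.float64(0.55), np.float64(0.11)] [np.float64(0.53), np.float64(0.18)] [np.float64(0.5), np.float64(0.25)] [np.float64(0.47), np.float64(0.31)] [np.float64(0.42), np.float64(0.37)] [np.float64(0.37), np.float64(0.42)] [np.float64(0.31), np.float64(0.47)] [np.float64(0.25), np.float64(0.5)] [np.float64(0.18), np.float64(0.53)] [np.float64(0.11), np.float64(0.55)] [np.float64(0.04), np.float64(0.56)]
[np.float64(-0.04), np.float64(0.56)] [np.float64(-0.11), np.float64(0.55)] [np.float64(-0.18), np.float64(0.53)] [np.float64(-0.25), np.float64(0.5)] [np.float64(-0.31), np.float64(0.47)] [np.float64(-0.37), np.float64(0.42)] [np.float64(-0.42), np.float64(0.37)] [np.float64(-0.47), np.float64(0.31)] [np.float64(-0.5), np.float64(0.25)] [np.float64(-0.53), np.float64(0.18)] [np.float64(-0.55), np.float64(0.11)] [np.float64(-0.56), np.float64(0.04)]
```

Now I go out to radius 43 along +X, between two bonbons. Then I sweep clockwise, 90° per call.

Emit:
drive_tool --pt "0 0.4 0 0" --pt "0 0.5 0 0" --pt "0 0.5 0 0" --pt "0 0.5 0 0" --pt "0 0.5 0 0" --pt "0 0.5 0 0" --pt "0 0.5 0 0" --pt "0 0.5 0 0" --pt "0 0.4 0 0"

```text
clock: 7.63
eef_pos: [618.6, 25.7, 121.3]
tcp_rot: [3.141, 0.0, 1.571]
contact_force: [0.8, -0.0, -0.2]
opening: 0.215
```

Emit:
drive_tool --pt "-0.56 -0.04 0 0" --pt "-0.55 -0.11 0 0" --pt "-0.53 -0.18 0 0" --pt "-0.5 -0.25 0 0" --pt "-0.47 -0.31 0 0" --pt "-0.42 -0.37 0 0" --pt "-0.37 -0.42 0 0" --pt "-0.31 -0.47 0 0" --pt "-0.25 -0.5 0 0" --pt "-0.18 -0.53 0 0" --pt "-0.11 -0.55 0 0" --pt "-0.04 -0.56 0 0"

```text
clock: 8.63
eef_pos: [575.0, -17.5, 121.5]
tcp_rot: [3.141, -0.0, 1.57]
contact_force: [2.0, 3.4, 1.2]
opening: 0.215
```

```bash
cat > look.py <<'E'
from h import *
import sys
s=r.sense();print(s["eef_pos"].round(1),s["tcp_rot"].round(3),s["contact_force"].round(1),round(s["opening"],3))
p,d=cams.grab_frame("side");X=pts("side",d);Z=X[...,2]
rim=(np.hypot(X[...,0]-574.7,X[...,1]-25.5)<135)&(Z>71)&(Z<80)
e=s["eef_pos"];rim&=np.hypot(X[...,0]-e[0],X[...,1]-e[1])>35
xy=X[rim][:,:2]
for _ in range(3):
    c,R=circ(xy);xy=xy[abs(np.hypot(*(xy-c).T)-R)<6]
print("rim",c.round(1),R.round(1),len(xy))
cv2.imwrite(f"pics/{sys.argv[1]}.png",cv2.resize(p[130:280,240:440],None,fx=3,fy=3,interpolation=2)[:,:,::-1])
E
python3 look.py st1
```

```text
[575.  -17.5 121.5] [ 3.141 -0.     1.57 ] [2.  3.4 1.2] 0.215
rim [574.3  24.9] 113.5 303
```

View pics/st1.png

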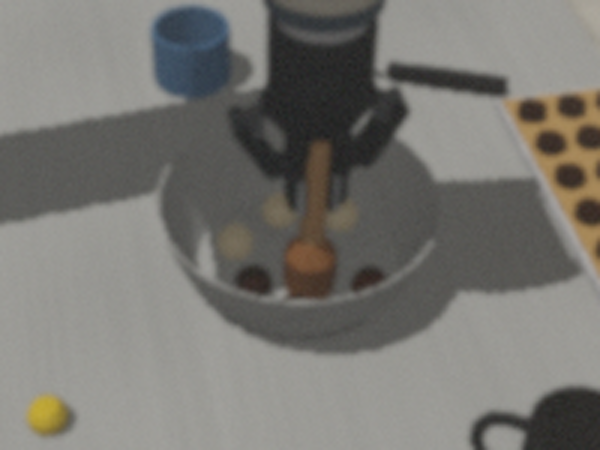

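The bowl has not moved (rim fit 574.3, 24.9). The head is low at crop (310, 270), with two dark bonbons visible at (255, 280) and (370, 280). I carry on.

Emit:
drive_tool --pt "0.04 -0.56 0 0" --pt "0.11 -0.55 0 0" --pt "0.18 -0.53 0 0" --pt "0.25 -0.5 0 0" --pt "0.31 -0.47 0 0" --pt "0.37 -0.42 0 0" --pt "0.42 -0.37 0 0" --pt "0.47 -0.31 0 0" --pt "0.5 -0.25 0 0" --pt "0.53 -0.18 0 0" --pt "0.55 -0.11 0 0" --pt "0.56 -0.04 0 0"

```text
clock: 9.68
eef_pos: [534.5, 26.3, 122.4]
tcp_rot: [3.136, -0.0, 1.571]
contact_force: [4.1, 1.1, 1.8]
opening: 0.217
```

Emit:
drive_tool --pt "0.56 0.04 0 0" --pt "0.55 0.11 0 0" --pt "0.53 0.18 0 0" --pt "0.5 0.25 0 0" --pt "0.47 0.31 0 0" --pt "0.42 0.37 0 0" --pt "0.37 0.42 0 0" --pt "0.31 0.47 0 0" --pt "0.25 0.5 0 0" --pt "0.18 0.53 0 0" --pt "0.11 0.55 0 0" --pt "0.04 0.56 0 0"

```text
clock: 10.68
eef_pos: [574.0, 68.4, 120.6]
tcp_rot: [-3.138, 0.001, 1.572]
contact_force: [-4.2, -7.2, 2.8]
opening: 0.218
```

```bash
python3 look.py st2
```

```text
[574.   68.4 120.6] [-3.138e+00  1.000e-03  1.572e+00] [-4.2 -7.2  2.8] 0.218
rim [574.3  25. ] 113.4 374
```

View pics/st2.png

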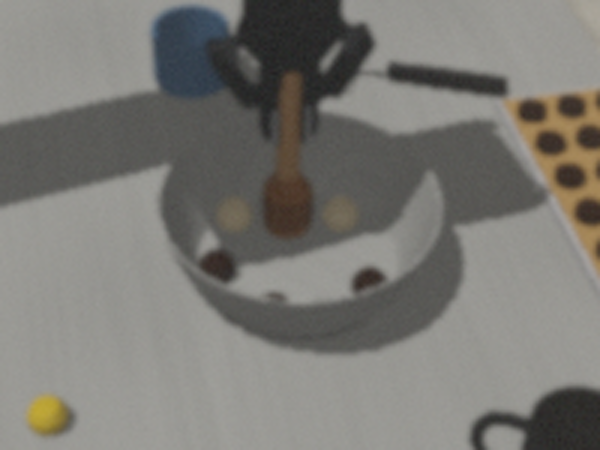

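The bowl is still in place. The wrist feels about 8 N, with a bonbon squeezed between head and wall, so I ease the radius to 40 mm.

Emit:
drive_tool --pt "-0.04 0.52 0 0" --pt "-0.11 0.51 0 0" --pt "-0.18 0.49 0 0" --pt "-0.25 0.46 0 0" --pt "-0.31 0.44 0 0" --pt "-0.37 0.39 0 0" --pt "-0.42 0.34 0 0" --pt "-0.47 0.29 0 0" --pt "-0.5 0.23 0 0" --pt "-0.53 0.17 0 0" --pt "-0.55 0.1 0 0" --pt "-0.56 0.04 0 0"

```text
clock: 11.73
eef_pos: [615.2, 25.5, 121.1]
tcp_rot: [3.141, -0.0, 1.571]
contact_force: [-0.2, 0.4, -1.2]
opening: 0.214
```

Emit:
drive_tool --pt "-0.52 -0.04 0 0" --pt "-0.51 -0.1 0 0" --pt "-0.49 -0.17 0 0" --pt "-0.46 -0.23 0 0" --pt "-0.44 -0.29 0 0" --pt "-0.39 -0.34 0 0" --pt "-0.34 -0.39 0 0" --pt "-0.29 -0.44 0 0" --pt "-0.23 -0.46 0 0" --pt "-0.17 -0.49 0 0" --pt "-0.1 -0.51 0 0" --pt "-0.04 -0.52 0 0"

```text
clock: 12.73
eef_pos: [575.0, -14.5, 121.4]
tcp_rot: [3.141, 0.0, 1.571]
contact_force: [-0.0, -0.9, -1.1]
opening: 0.216
```

Emit:
drive_tool --pt "0.04 -0.52 0 0" --pt "0.1 -0.51 0 0" --pt "0.17 -0.49 0 0" --pt "0.23 -0.46 0 0" --pt "0.29 -0.44 0 0" --pt "0.34 -0.39 0 0" --pt "0.39 -0.34 0 0" --pt "0.44 -0.29 0 0" --pt "0.46 -0.23 0 0" --pt "0.49 -0.17 0 0" --pt "0.51 -0.1 0 0" --pt "0.52 -0.04 0 0"

```text
clock: 13.73
eef_pos: [537.1, 26.3, 122.1]
tcp_rot: [3.138, -0.0, 1.571]
contact_force: [5.5, -0.6, 1.0]
opening: 0.219
```

```bash
python3 look.py st3
```

```text
[537.1  26.3 122.1] [ 3.138 -0.     1.571] [ 5.5 -0.6  1. ] 0.219
rim [574.4  24.7] 113.4 321
```

View pics/st3.png

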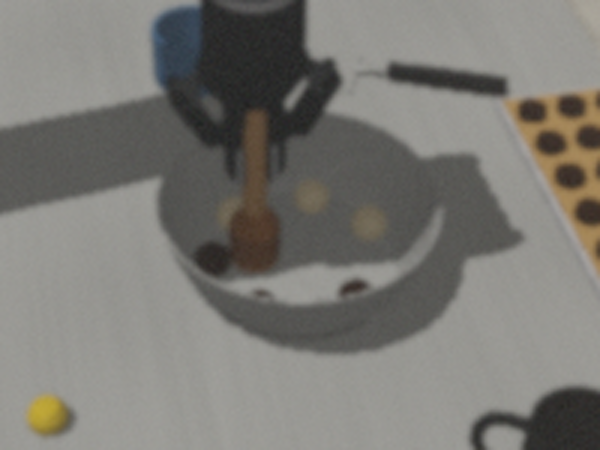

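Three whites at crop (230, 212), (312, 195), (370, 222) and three darks at (212, 258), (262, 293), (355, 288), all in the bowl, which has not moved. I continue at radius 40.

Emit:
drive_tool --pt "0.52 0.04 0 0" --pt "0.51 0.1 0 0" --pt "0.49 0.17 0 0" --pt "0.46 0.23 0 0" --pt "0.44 0.29 0 0" --pt "0.39 0.34 0 0" --pt "0.34 0.39 0 0" --pt "0.29 0.44 0 0" --pt "0.23 0.46 0 0" --pt "0.17 0.49 0 0" --pt "0.1 0.51 0 0" --pt "0.04 0.52 0 0"

```text
clock: 14.78
eef_pos: [574.7, 66.0, 120.8]
tcp_rot: [-3.14, -0.0, 1.571]
contact_force: [-0.3, 0.6, -1.5]
opening: 0.219
```

Emit:
drive_tool --pt "-0.04 0.52 0 0" --pt "-0.1 0.51 0 0" --pt "-0.17 0.49 0 0" --pt "-0.23 0.46 0 0" --pt "-0.29 0.44 0 0" --pt "-0.34 0.39 0 0" --pt "-0.39 0.34 0 0" --pt "-0.44 0.29 0 0" --pt "-0.46 0.23 0 0" --pt "-0.49 0.17 0 0" --pt "-0.51 0.1 0 0" --pt "-0.52 0.04 0 0"

```text
clock: 15.78
eef_pos: [611.8, 25.3, 120.1]
tcp_rot: [-3.134, 0.0, 1.571]
contact_force: [-7.3, -1.5, 2.0]
opening: 0.215
```

Emit:
drive_tool --pt "-0.52 -0.04 0 0" --pt "-0.51 -0.1 0 0" --pt "-0.49 -0.17 0 0" --pt "-0.46 -0.23 0 0" --pt "-0.44 -0.29 0 0" --pt "-0.39 -0.34 0 0" --pt "-0.34 -0.39 0 0" --pt "-0.29 -0.44 0 0" --pt "-0.23 -0.46 0 0" --pt "-0.17 -0.49 0 0" --pt "-0.1 -0.51 0 0" --pt "-0.04 -0.52 0 0"

```text
clock: 16.78
eef_pos: [574.7, -13.8, 121.5]
tcp_rot: [3.141, -0.001, 1.571]
contact_force: [-1.0, 1.9, -0.9]
opening: 0.216
```

Emit:
drive_tool --pt "0.04 -0.52 0 0" --pt "0.1 -0.51 0 0" --pt "0.17 -0.49 0 0" --pt "0.23 -0.46 0 0" --pt "0.29 -0.44 0 0" --pt "0.34 -0.39 0 0" --pt "0.39 -0.34 0 0" --pt "0.44 -0.29 0 0" --pt "0.46 -0.23 0 0" --pt "0.49 -0.17 0 0" --pt "0.51 -0.1 0 0" --pt "0.52 -0.04 0 0"

```text
clock: 17.78
eef_pos: [535.8, 25.9, 121.4]
tcp_rot: [3.14, 0.001, 1.571]
contact_force: [4.8, -2.7, 0.4]
opening: 0.218
```

```bash
python3 look.py st4
```

```text
[535.8  25.9 121.4] [3.140e+00 1.000e-03 1.571e+00] [ 4.8 -2.7  0.4] 0.218
rim [574.3  24.9] 113.5 326
```

2.5 turns done with the bowl unmoved. One more full turn.

Emit:
drive_tool --pt "0.52 0.04 0 0" --pt "0.51 0.1 0 0" --pt "0.49 0.17 0 0" --pt "0.46 0.23 0 0" --pt "0.44 0.29 0 0" --pt "0.39 0.34 0 0" --pt "0.34 0.39 0 0" --pt "0.29 0.44 0 0" --pt "0.23 0.46 0 0" --pt "0.17 0.49 0 0" --pt "0.1 0.51 0 0" --pt "0.04 0.52 0 0"

```text
clock: 18.83
eef_pos: [575.5, 65.7, 121.1]
tcp_rot: [-3.141, -0.0, 1.571]
contact_force: [1.1, -1.6, -0.3]
opening: 0.214
```

Emit:
drive_tool --pt "-0.04 0.52 0 0" --pt "-0.1 0.51 0 0" --pt "-0.17 0.49 0 0" --pt "-0.23 0.46 0 0" --pt "-0.29 0.44 0 0" --pt "-0.34 0.39 0 0" --pt "-0.39 0.34 0 0" --pt "-0.44 0.29 0 0" --pt "-0.46 0.23 0 0" --pt "-0.49 0.17 0 0" --pt "-0.51 0.1 0 0" --pt "-0.52 0.04 0 0"

```text
clock: 19.83
eef_pos: [612.1, 25.9, 120.5]
tcp_rot: [-3.135, -0.001, 1.57]
contact_force: [-9.9, 1.7, 3.5]
opening: 0.214
```

Emit:
drive_tool --pt "-0.52 -0.04 0 0" --pt "-0.51 -0.1 0 0" --pt "-0.49 -0.17 0 0" --pt "-0.46 -0.23 0 0" --pt "-0.44 -0.29 0 0" --pt "-0.39 -0.34 0 0" --pt "-0.34 -0.39 0 0" --pt "-0.29 -0.44 0 0" --pt "-0.23 -0.46 0 0" --pt "-0.17 -0.49 0 0" --pt "-0.1 -0.51 0 0" --pt "-0.04 -0.52 0 0"

```text
clock: 20.83
eef_pos: [575.2, -13.5, 121.7]
tcp_rot: [3.14, -0.001, 1.57]
contact_force: [0.3, 5.3, 0.6]
opening: 0.219
```

Emit:
drive_tool --pt "0.04 -0.52 0 0" --pt "0.1 -0.51 0 0" --pt "0.17 -0.49 0 0" --pt "0.23 -0.46 0 0" --pt "0.29 -0.44 0 0" --pt "0.34 -0.39 0 0" --pt "0.39 -0.34 0 0" --pt "0.44 -0.29 0 0" --pt "0.46 -0.23 0 0" --pt "0.49 -0.17 0 0" --pt "0.51 -0.1 0 0" --pt "0.52 -0.04 0 0"

```text
clock: 21.83
eef_pos: [534.3, 26.0, 120.8]
tcp_rot: [-3.14, 0.001, 1.571]
contact_force: [3.2, -1.9, 0.8]
opening: 0.217
```

```bash
python3 look.py st5
python3 - <<'E'
from h import *
p,d=cams.grab_frame("side");X=pts("side",d);e=r.sense()["eef_pos"];h=cv2.cvtColor(p,cv2.COLOR_RGB2HSV).astype(int)
m=(h[...,0]<20)&(h[...,1]>90)&(np.hypot(X[...,0]-e[0],X[...,1]-e[1])<50)&(X[...,2]>8);q=X[m]
for lo in range(10,130,20):
    k=q[(q[:,2]>=lo)&(q[:,2]<lo+20)]
    if len(k)>3:print(lo,(k.mean(0)-e).round(1),np.ptp(k[:,:2],0).round(1),len(k))
E
```

```text
[534.3  26.  120.8] [-3.140e+00  1.000e-03  1.571e+00] [ 3.2 -1.9  0.8] 0.217
rim [574.4  24.8] 113.5 321
10 [ -2.8 -15.6 -97.7] [24.2  8.9] 29
30 [ -3.4 -14.6 -79.6] [33.1 19.3] 65
50 [ -2.3  -9.  -62.5] [32.2 23.4] 111
70 [ -1.5  -6.  -41.9] [16.1  9.7] 41
90 [ -1.3  -6.7 -21.4] [11.   7.1] 29
110 [-0.1 -7.   0.2] [11.7  7.5] 33
```

View pics/st5.png

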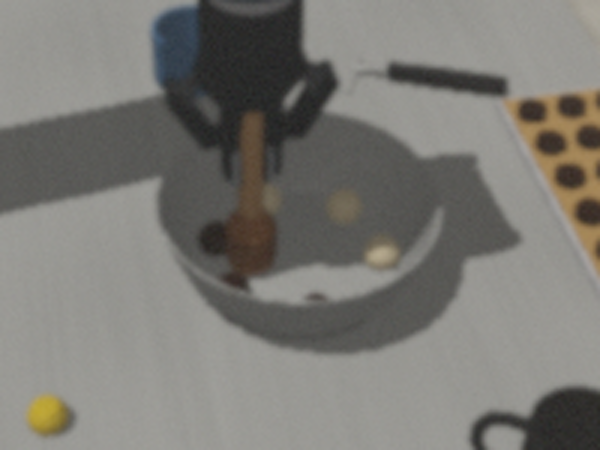

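3.5 turns are done, with the bowl in place and all six visible. The head is at crop (252, 245) and the centre floor is clear. I return to the centre, lift and carry the stirrer to above the crock centre (527, 302), still holding it while I check the bonbons.

Emit:
drive_tool --pt "0 0.5 0 0" --pt "0 0.5 0 0" --pt "0 0.5 0 0" --pt "0 0.5 0 0" --pt "0 0.5 0 0" --pt "0 0.5 0 0" --pt "0 0.5 0 0" --pt "0 0.5 0 0" --pt "0 0 0 0"

```text
clock: 22.68
eef_pos: [576.6, 25.7, 121.4]
tcp_rot: [3.141, -0.0, 1.571]
contact_force: [-0.0, -0.1, -1.1]
opening: 0.215
```

Emit:
drive_tool --pt "0 0 -0.8 0" --pt "0 0 -1.1 0" --pt "0 0 -1.5 0" --pt "0 0 -1.5 0" --pt "0 0 -1.5 0" --pt "0 0 -1.5 0" --pt "0 0 -1.2 0" --pt "0 0 -0.9 0" --pt "0 0 -0.5 0" --pt "0 0 0 0"

```text
clock: 23.52
eef_pos: [575.8, 25.8, 227.6]
tcp_rot: [3.14, -0.0, 1.571]
contact_force: [-0.1, 0.1, -0.5]
opening: 0.218
```

Emit:
drive_tool --pt "1.2 -0.2 0 0" --pt "2.3 -0.4 0 0" --pt "2.7 -0.5 0 0" --pt "2.7 -0.5 0 0" --pt "2.7 -0.5 0 0" --pt "2.7 -0.5 0 0" --pt "2.7 -0.4 0 0" --pt "2.7 -0.5 0 0" --pt "2.7 -0.5 0 0" --pt "2.7 -0.4 0 0" --pt "1.6 -0.2 0 0" --pt "0.9 -0.1 0 0"

```text
clock: 24.52
eef_pos: [527.0, 304.1, 225.1]
tcp_rot: [-3.14, 0.0, 1.573]
contact_force: [-0.6, 0.4, -1.4]
opening: 0.217
```

Emit:
drive_tool --pt "0 0 0 0" --pt "0 0 0 0" --pt "0 0 0 0"

```text
clock: 24.77
eef_pos: [528.2, 300.8, 225.8]
tcp_rot: [-3.141, 0.001, 1.57]
contact_force: [-0.3, -0.6, -1.0]
opening: 0.208
```

```bash
cat > bon.py <<'E'
from h import *
import sys
s=r.sense();e=s["eef_pos"];print(e.round(1),s["tcp_rot"].round(3),s["contact_force"].round(1));o=[]
for n in P:
    p,d=cams.grab_frame(n);X=pts(n,d);Z=X[...,2];h=cv2.cvtColor(p,cv2.COLOR_RGB2HSV).astype(int)
    v=(np.hypot(X[...,0]-574.7,X[...,1]-25.5)<100)&(Z<60)&(Z>12)
    for nm,m in(("w",v&(h[...,1]>35)&(h[...,2]>90)),("d",v&(h[...,2]<70))):
        for i,cc,a,mm in blobs(m,12):
            w=ray(n,cc,18);print(n,nm,cc.round(0),a,w[:2].round(0),"r",round(np.hypot(*(w[:2]-[574.7,25.5]))))
    q=X[(h[...,0]<20)&(h[...,1]>80)&(np.hypot(X[...,0]-e[0],X[...,1]-e[1])<40)&(Z>90)]
    for lo in range(100,210,25):
        k=q[(q[:,2]>=lo)&(q[:,2]<lo+25)]
        if len(k)>3:print(n,"st",lo,(k.mean(0)).round(1),k[:,2].min().round(0),len(k))
    u,w=map(int,pix(n,(560,140,40)));o.append(cv2.resize(p[max(0,w-100):w+100,max(0,u-100):u+100],(400,400),interpolation=2))
cv2.imwrite(f"pics/{sys.argv[1]}.png",np.hstack(o)[:,:,::-1])
E
python3 bon.py after
```

```text
[528.2 300.8 225.8] [-3.141e+00  1.000e-03  1.570e+00] [-0.3 -0.6 -1. ]
top w [323. 165.] 111 [643.  10.] r 70
top w [297. 171.] 115 [626.  73.] r 70
top w [288. 198.] 118 [560.  94.] r 71
top d [345. 193.] 108 [574. -45.] r 71
top d [304. 218.] 114 [510.  54.] r 70
top d [329. 218.] 112 [513.  -9.] r 71
top st 100 [522.9 286.3 121.4] 120.0 4
top st 125 [522.2 287.6 139. ] 126.0 56
top st 150 [525.8 293.4 161.4] 150.0 171
top st 175 [528.2 294.2 186.5] 175.0 23
top st 200 [528.7 293.5 212.4] 202.0 28
side w [328. 195.] 89 [558.  93.] r 70
side w [354. 197.] 88 [625.  70.] r 67
side w [367. 213.] 96 [643.   8.] r 70
side d [312. 209.] 75 [509.  49.] r 70
side d [318. 224.] 14 [516.  -4.] r 66
side st 100 [522.2 286.2 122.8] 120.0 11
side st 125 [524.3 285.6 137.2] 125.0 74
side st 150 [525.5 289.  160.9] 150.0 102
side st 175 [526.9 294.2 186.3] 175.0 30
side st 200 [528.2 293.7 213. ] 200.0 40
```

View pics/after.png

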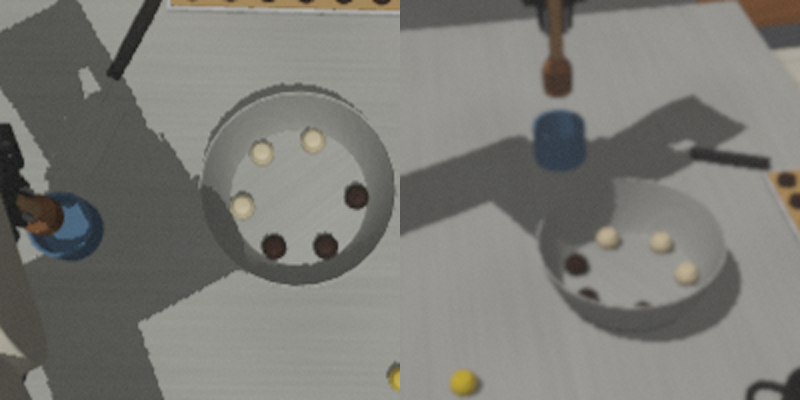

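All six bonbons are in the bowl at r ≈ 70. Start positions were r ≈ 52. Each colour keeps its clockwise order, so each one moved about 57–75 mm. The bowl sits where it was. The stirrer is above the crock with its foot near (525, 300). I shift 2 mm in X and 1 mm in Y, and lower it.

Emit:
drive_tool --pt "0.1 0.2 0 0" --pt "0 0 1.2 0" --pt "0 0 1.4 0" --pt "0 0 1.4 0" --pt "0 0 1.4 0" --pt "0 0 1.4 0" --pt "0 0 1.2 0" --pt "0 0 1.0 0" --pt "0 0 0.8 0" --pt "0 0 0.6 0" --pt "0 0 0.3 0" --pt "0 0 0 0"

```text
clock: 25.87
eef_pos: [530.2, 302.6, 118.7]
tcp_rot: [-3.141, 0.0, 1.571]
contact_force: [-0.6, 0.6, -0.9]
opening: 0.219
```

Emit:
drive_tool --pt "0 0 0.1 0" --pt "0 0 0 0" --pt "0 0 0 0"

```text
clock: 26.12
eef_pos: [530.6, 302.9, 118.8]
tcp_rot: [3.141, -0.0, 1.571]
contact_force: [0.4, -0.1, -0.7]
opening: 0.216
```

Emit:
drive_tool --pt "0 0 0.1 0" --pt "0 0 0.05 0" --pt "0 0 0 0" --pt "0 0 0 0"

```text
clock: 26.45
eef_pos: [530.3, 302.8, 116.9]
tcp_rot: [3.142, -0.0, 1.571]
contact_force: [-0.6, -0.6, -1.2]
opening: 0.213
```

```bash
python3 look.py low
python3 - <<'E'
from h import *
p,d=cams.grab_frame("side");cv2.imwrite("pics/low2.png",cv2.resize(p[70:180,240:380],None,fx=4,fy=4,interpolation=2)[:,:,::-1])
E
```

```text
[530.3 302.8 116.9] [ 3.142 -0.     1.571] [-0.6 -0.6 -1.2] 0.213
rim [574.3  25.1] 113.5 403
```

View pics/low2.png

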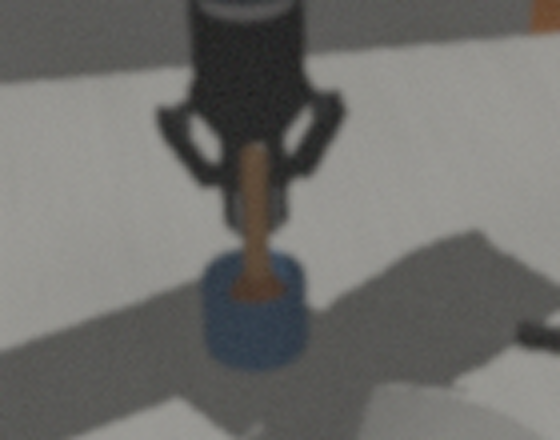

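The head is inside the crock, centred at crop (255, 285), and the shaft is upright. I release and let it settle.

Emit:
drive_tool --pt "0 0 0.05 0" --pt "0 0 0 0" --pt "0 0 0 0" --pt "0 0 0 0" --pt "0 0 0 0" --pt "0 0 0 0" --pt "0 0 0 0" --pt "0 0 0 0" --pt "0 0 0 0" --pt "0 0 0 0" --jaw 0

```text
clock: 27.38
eef_pos: [530.3, 302.7, 116.3]
tcp_rot: [-3.142, 0.0, 1.571]
contact_force: [0.4, 0.2, -0.9]
opening: 1.0
```

Emit:
drive_tool --pt "0 0 -0.8 0" --pt "0 0 -1.5 0" --pt "0 0 -2 0" --pt "0 0 -2 0" --pt "0 0 -2 0" --pt "0 0 -2 0" --pt "0 0 -2 0" --pt "0 0 -1 0" --pt "0 0 0 0" --pt "0 0 0 0"

```text
clock: 28.22
eef_pos: [530.3, 302.8, 249.5]
tcp_rot: [3.141, -0.0, 1.571]
contact_force: [-0.5, -0.4, -0.5]
opening: 1.001
```

Emit:
drive_tool --pt "2 -1 0 0" --pt "2 -1 0 0" --pt "2 -1 0 0" --pt "2 -1 0 0" --pt "2 -1 0 0" --pt "2 -1 0 0" --pt "0 0 0 0" --pt "0 0 0 0"

```text
clock: 28.88
eef_pos: [469.2, 423.0, 247.5]
tcp_rot: [-3.14, 0.002, 1.573]
contact_force: [0.5, 0.4, -0.2]
opening: 0.998
```

```bash
python3 look.py end
python3 - <<'E'
from h import *
o=[]
for n in P:
    p,d=cams.grab_frame(n);X=pts(n,d);Z=X[...,2];h=cv2.cvtColor(p,cv2.COLOR_RGB2HSV).astype(int)
    q=X[(np.hypot(X[...,0]-528,X[...,1]-301)<45)&(h[...,0]<20)&(h[...,1]>60)&(Z>70)&(Z<175)]
    for lo in range(75,165,20):
        k=q[(q[:,2]>=lo)&(q[:,2]<lo+20)]
        if len(k)>3:print(n,lo,k.mean(0).round(1),len(k))
    print("zmax",q[:,2].max())
    v=(np.hypot(X[...,0]-574.7,X[...,1]-25.5)<100)&(Z<60)&(Z>12)
    for nm,m in(("w",v&(h[...,1]>35)&(h[...,2]>90)),("d",v&(h[...,2]<70))):
        for i,cc,a,mm in blobs(m,12):print(n,nm,ray(n,cc,18)[:2].round(0),end=" ")
    o.append(cv2.resize(p,(400,250)))
    o[-1]=cv2.resize(p[60:290,160:460],(400,307),interpolation=2)
cv2.imwrite("pics/fin.png",np.hstack(o)[:,:,::-1])
E
```

```text
[469.2 423.  247.5] [-3.140e+00  2.000e-03  1.573e+00] [ 0.5  0.4 -0.2] 0.998
rim [574.3  24.9] 113.5 403
top 75 [528.  299.   84.1] 22
top 95 [528.5 298.7 105.3] 24
top 115 [528.1 298.9 124.7] 20
top 135 [527.3 298.9 144.7] 25
top 155 [530.7 305.  159. ] 63
zmax 162.99260456404087
top w [643.  10.] top w [627.  73.] top w [560.  94.] top d [575. -45.] top d [511.  54.] top d [513.  -9.] side 75 [529.3 298.   84.9] 34
side 95 [529.3 297.8 103.9] 32
side 115 [529.2 297.6 124.8] 33
side 135 [529.9 297.1 145.2] 30
side 155 [529.4 298.6 159.1] 15
zmax 161.79146905713992
side w [559.  93.] side w [625.  70.] side w [642.   7.] side d [509.  49.] side d [516.  -4.]
```

View pics/fin.png

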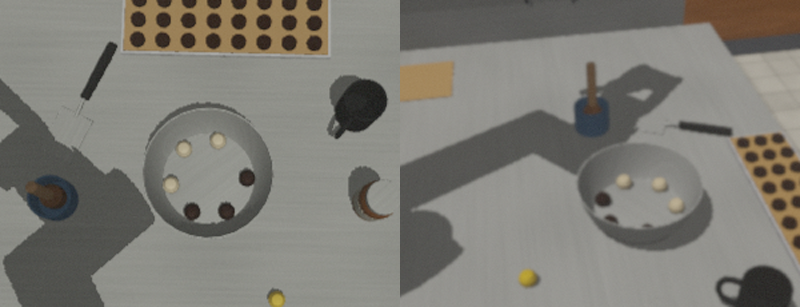

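The stirrer stands upright in the crock near (530, 304), about 3 mm from its axis, top at z 161. The bowl, mug, jar and spatula are where they were.

```bash
python3 -c "
from rig import job
print(job.sign_off())"
```

```text
the job is handed in; nothing more can be done
None
```

I stirred the bonbons 3.5 turns clockwise, stood the stirrer back in its crock and handed the job in at about 29 s; no verdict was reported.

- **Stirring:** The head was held about 11 mm above the bowl's underside. The first three-quarter turn was at radius 43 mm and the rest at about 40 mm. I eased in because bonbons caught between head and wall pushed back with about 8 N (peak reading about 10 N). The bowl's x axis cannot be seen, so I ran the extra half turn so that all seven steps should be met wherever side a lies; that could not be checked directly.
- **Bonbons:** All six lie in the bowl at about 70 mm from its axis; they started at about 52 mm. Same-coloured ones can't be told apart. Judged by the order they kept, each moved about 57 mm or more. Even the least favourable matching puts the shifts at about 17 mm or more.
- **Bowl:** The rim fit moved by less than 1 mm.
- **Stirrer:** It stands upright, about 3 mm from the crock's axis. Its top is at z ≈ 161 mm, so the foot is on the crock floor.
- **Everything else:** The gripper is open and clear. By eye in the last picture, the jar, mug and spatula had not moved.
- **Check that fell short:** The side camera picked up only five of the six bonbons at the end, because the bowl wall hid one dark one. The top view shows all six.

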